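# Pop the label printer's cover open

## Task

The label printer on the packing bench needs a new roll soon. With a fingertip, gently press the blue push mark on its cover down once so that the push-push latch lets go, then lift well clear so the cover can pop up by itself, and wait a couple of seconds to see that it stays open. Do not push the popped cover down again or lift it any further, do not press the orange feed key, and leave the things lying around the printer where they are.

Things in the scene. Friction and masses are not known exactly. Their poses are not given: they have to be found in the camera images.
- printer: Desktop label printer, fixed to the bench: dark grey base 230 deep (x) x 190 wide (y) x 88 mm high; with its shut cover 156 mm high. Origin: centre of the underside; its front (label mouth) faces its -x, its left side +y, z up. The cover spans x -73 to +109 mm, y +-88 mm; in front of it (x -115 to -75 mm) is the fixed front block, top at 88 mm.
- cover_hinge (a point): Light grey cover with a window, 182 x 176 mm, 0.2 kg, sprung open. This point: middle of its rear hinge line, 104 mm behind and 88 mm above the printer's origin; axes turn with it about y. Freed by the latch and let go, it swings up by itself and rests near 0.48 rad within about 2 s: the push mark is then about 60 mm higher, the front edge 225 mm above the bench.
- cover (a joint): Cover angle, rad: 0 shut and latched, negative pressed in, positive open. Pressed in to -0.028 (4 mm down at the push mark; 5 to 10 N) the latch lets go and the cover opens when released; pressed less, it stays latched. Soft rubber stops start at -0.032 (5 mm), then about 5 N per mm. Pushing the open cover right down latches it again. By hand it turns to 1.3.
- push_mark (a point): Centre of the blue round push mark, 26 mm across, flush in the cover's top face, mid-width near the front; moves with the cover. On the shut cover 43 mm in front of and 156 mm above the printer's origin, 147 mm in front of the hinge line. The flat grey strip around it is 34 mm (x) x 176 mm (y), its front end 15 mm in front of the mark; behind it is the window.
- feed_key (a joint): Travel of the orange feed key, m: 0 = up, 0.003 = fully down (about 3 N). Not to be pressed.
- feed_key_top (a point): Centre of the top of the orange round feed key, 16 mm across, 92 mm above the bench, on the right (-y) of the front block, 55 mm in front of the push mark and 62 mm to its right.
- label_roll: Spare roll of white labels standing on end, 68 mm across, 104 mm high. Origin: centre of its underside. Bystander.
- tape_roll: Roll of brown packing tape lying flat, 104 mm across, 48 mm high, with a 76 mm bore. Origin: centre of its underside. Bystander.
- scanner: Black and orange hand-held barcode scanner lying on its side, 48 mm high; head 100 mm long (x) x 62 mm (y), handle reaching to about y -125 mm. Origin: on the bench under the head. Bystander.
- carton: Small brown carton 85 x 120 x 55 mm high. Origin: centre of its underside. Bystander.

How it is judged:
By the outcome, as a careful person would: the job done as asked, in the order asked, and still so for the second after the job is handed in, with the robot touching nothing.
It also fails if it takes over 35 s, if anything falls off the work surface, if the arm or the gripper's body presses on something with over 40 N, if the wrist force passes 120 N, or if a joint passes its speed limit or range.

## Robot

A 7-joint arm with a two-finger parallel gripper is mounted at the origin on the work surface. World frame = base frame: x ahead of the robot, y to its left, z up, the work surface at z = 0. Lengths are in m, angles in rad, forces in N, time in s.
With the tool pointing down it reaches from about 0.35 to 0.775 m from the base axis. Payload 3.1 kg.
Tool frame: the origin (TCP) lies midway between the tips of the shut fingers; the grasp point (between the pads) lies 19 mm behind it; z points along the fingers, y is the line along which they close (so a half turn about z gives the same grasp; the last joint's range is limited). The gripper opens to 85 mm and grips with 20 to 120 N. Pads are 22 mm wide; open, the fingers measure 114 mm over their backs; the gripper's body (76 mm by 85 mm) begins 54 mm behind the grasp point. The pads swing forward as they close: fully open they stand 13 mm farther back than shut.
Start: joints at [1.153, 0.311, 0.014, 1.512, -0.004, 1.319, -0.027], TCP at [0.202, -0.512, 0.2] pointing down, gripper open.
Joint ranges: [-2.7, 2.7], [-0.3, 1.91], [-1.27, 1.3], [0.12, 2.57], [-1.44, 4.58], [0.2, 2.03], [-3.05, 3.05]. Speed limits (rad/s): [2.79, 2.79, 3.14, 3.14, 3.14, 3.14, 3.14].

## Interface

Orientations are given as a unit quaternion [x, y, z, w].
In Python, from station import ctrl, optics gives the robot as it stands.
- The arm moves only by the shell command python3 -m inch 'ROWS'. ROWS is text: rows parted by semicolons, each of 7 numbers parted by spaces: the closure, from -1 (fully open) to 1 (shut), then the shift along the world's x, y, z normalised to -1 to 1, where 1 is 25 mm, then the turn, a rotation vector about the world's x, y, z normalised to -1 to 1, where 1 is 5 degrees. In form: gripper x y z rx ry rz; .... A call has exactly 8 rows; each row shifts and turns the commanded pose from where the row before left it; what a row does not reach is not made up. A row lasts 1/12 s, in which the tool goes at most 41.7 mm and 7.16 degrees, less where a joint would pass 70% of its speed; a pose out of reach is approached as far as the arm can. A call with a number of a shift or a turn outside -1 to 1 is refused whole. A call with a gripper value outside its range is refused whole. The fingers move at their own pace and stop on an object; the grip force is fixed at half the most. Time passes only in rows, so rows that do not move let the fingers close, or fill a call up. It gives the time, the measured TCP pose, the force, the opening and the grip force at its end, in the units of the state.
- ctrl.observe(): the state, without advancing time (a new reading comes with each control period).
- optics.capture(name): name is "side" or "top"; returns (picture, depth): 420x560x3 uint8, blue, green, red; 420x560 float32, m along the optical axis (not along the pixel's ray), 0 where there is no reading.
- optics.camera_info(name): a dict with "camera_matrix" (3x3 intrinsics, pixels), "R" (3x3) and "t" (3): a world point X has camera coordinates R X + t. Camera axes: x right, y down, z forward; pixel columns grow to the right and rows downward; lengths in m; the calibration is good to about 2 mm. A picture is of the moment at which its call begins. camera_info takes no time and is no camera call.
- ctrl.sign_off(): hands the job in; it is judged then, once.
The state is a dict: "time_s": time; "joints": joint angles; "joint_velocities": joint speeds; "joint_torque": joint torques, N m; "eef_pos": TCP position; "tcp_rot": TCP orientation; "ft_force": force on the tool from outside, world axes, zero at the start; "ft_torque": the same for the moment, N m; "opening": finger opening in m; "gripper_force": force on a finger pad.
Only numpy, scipy, OpenCV 4.12 (cv2) and the standard library are available. Lean on these libraries where they do the work, as an engineer would, in place of code of your own. Each camera call takes 0.05 s, during which the arm holds its last target. There are 200 camera calls.

## Working session

There is one attempt and no reset: what is moved stays moved. The work goes in short steps, Python scripts to look and compute and a shell command to move; the robot and the scene stay as the last step left them, time stands still between calls to the robot, and variables do not carry over. Pictures are saved under pics/ and viewed, at most 10 in all, crops included, and the job is handed in when it is done.

```bash
mkdir -p pics; cat > h.py <<'E'
import numpy as np,cv2
from station import ctrl,optics
def cap(n,f=None):
    p,d=optics.capture(n)
    if f: cv2.imwrite('pics/'+f,p)
    return p,d
def pt(n,u,v,z):
    c=optics.camera_info(n);K,R,t=[np.array(c[k],float) for k in("camera_matrix","R","t")];t=t.ravel()
    r=R.T@np.linalg.solve(K,[u,v,1.]);o=-R.T@t
    return o+r*(z-o[2])/r[2]
def dpt(n,u,v,dep):
    c=optics.camera_info(n);K,R,t=[np.array(c[k],float) for k in("camera_matrix","R","t")]
    return R.T@(np.linalg.solve(K,[u,v,1.])*dep-t.ravel())
def blobs(p,lo,hi,amin=15):
    m=cv2.inRange(cv2.cvtColor(p,cv2.COLOR_BGR2HSV),lo,hi)
    n,_,s,c=cv2.connectedComponentsWithStats(m)
    return [(c[i],s[i]) for i in range(1,n) if s[i][4]>=amin]
E
python3 - <<'E'
from h import *
for n in("top","side"):
    p,d=cap(n,n+'0.png')
    for nm,lo,hi in(("blue",(95,120,60),(130,255,255)),("orange",(5,150,120),(20,255,255))):
        for c,s in blobs(p,lo,hi):
            dd=d[int(round(c[1])),int(round(c[0]))]
            print(n,nm,c.round(1),s,dpt(n,*c,dd).round(4),pt(n,*c,.156).round(4))
s=ctrl.observe();print(s["time_s"],s["eef_pos"],s["tcp_rot"],s["opening"],s["ft_force"])
E
```

```text
top blue [141.4  68.1] [136  61  11  13  59] [ 1.3734  0.6998 -0.7502] [0.9319 0.3882 0.156 ]
top blue [215.3  64.2] [208  61  18  10  55] [ 1.3989  0.344  -0.751 ] [0.9448 0.2054 0.156 ]
top blue [253.   68.2] [237  61  32  15 276] [ 1.3805  0.1608 -0.7496] [0.9357 0.1114 0.156 ]
top blue [367.3  68.7] [363  64   9  12  29] [ 1.3855 -0.3963 -0.7467] [ 0.939  -0.1752  0.156 ]
top blue [214.9  72.4] [210  69  11   6  26] [ 1.3561  0.3443 -0.7489] [0.9233 0.2057 0.156 ]
top blue [228.1 195.2] [224 191   9   9  72] [0.6144 0.1658 0.1575] [0.6147 0.1659 0.156 ]
top orange [251.  224.5] [249 223   5   4  16] [0.5502 0.1135 0.0913] [0.5448 0.11   0.156 ]
top orange [251.5 256.6] [242 253  20   8 139] [0.4696 0.1129 0.0505] [0.4692 0.1076 0.156 ]
top orange [294.2 285.5] [292 281   6  10  33] [0.3953 0.0008 0.0371] [0.4031 0.0072 0.156 ]
side blue [268.6 170.9] [264 169  10   5  43] [0.6147 0.1639 0.1593] [0.616  0.1685 0.156 ]
side orange [249.2 208.6] [246 207   7   5  24] [0.5501 0.1133 0.0929] [0.5349 0.0406 0.156 ]
side orange [219.1 229.6] [213 221  13  18 167] [0.4701 0.1085 0.0473] [ 0.4585 -0.0076  0.156 ]
side orange [307.4 259.4] [286 243  44  33 495] [ 0.6631 -0.0104  0.0039] [ 0.6071 -0.1381  0.156 ]
side orange [210.2 248.1] [209 245   4   7  24] [0.4392 0.0669 0.0312] [ 0.4317 -0.0558  0.156 ]
side orange [195.8 271.1] [188 268  16   7 104] [ 0.3954 -0.0029  0.039 ] [ 0.3957 -0.1073  0.156 ]
0.1 [ 0.20158448 -0.51096277  0.19853615] [ 9.82391725e-01  1.86829802e-01 -2.52531677e-04 -1.02977636e-03] 0.08546646151538156 [1.08146357 0.60377748 0.13575353]
```

View pics/top0.png

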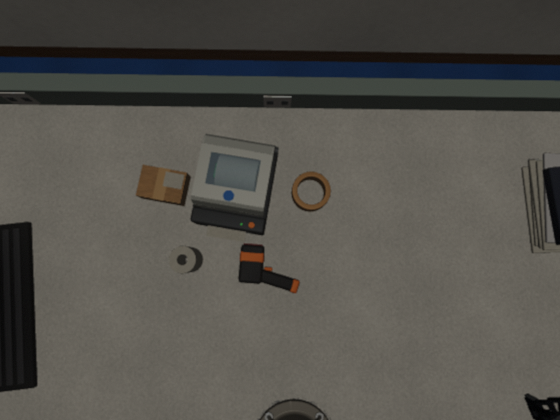

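View pics/side0.png

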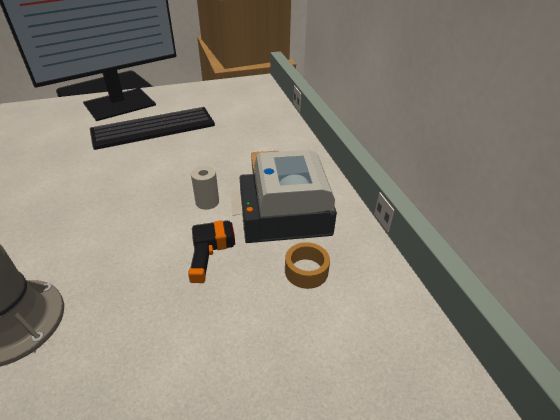

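The top view shows the blue mark at (228,195), the key at (251,224), the tape at (311,191) and the scanner at (252,262). The side view shows the mark at (268,171). The mark is at (0.6145, 0.165, 0.157). It lies 83 mm from the key, as expected, so the printer's yaw is about -9.5°.

I'll approach high with the fingers shut, turning the tool by -31°.

```bash
python3 -m inch '1 .6 1 .35 0 0 -.39;1 .6 1 .35 0 0 -.39;1 .6 1 .35 0 0 -.39;1 .6 1 .35 0 0 -.39;1 .6 1 .35 0 0 -.39;1 .6 1 .35 0 0 -.39;1 .6 1 .35 0 0 -.39;1 .6 1 .35 0 0 -.39' && python3 -m inch '1 .6 1 0 0 0 -.39;1 .6 1 0 0 0 -.39;1 .6 1 0 0 0 -.39;1 .6 1 0 0 0 -.39;1 .6 1 0 0 0 -.39;1 .6 1 0 0 0 -.39;1 .6 1 0 0 0 -.39;1 .6 1 0 0 0 -.39' && python3 -m inch '1 .6 1 0 0 0 0;1 .6 1 0 0 0 0;1 .6 1 0 0 0 0;1 .6 1 0 0 0 0;1 .6 1 0 0 0 0;1 .6 1 0 0 0 0;1 .6 1 0 0 0 0;1 .6 1 0 0 0 0'
```

```text
time_s: 0.77
eef_pos: [0.3221, -0.31, 0.2695]
tcp_rot: [0.999, 0.051, -0.0, -0.0]
ft_force: [0.6, 0.0, 0.1]
opening: 0.0
gripper_force: 0.0
time_s: 1.43
eef_pos: [0.442, -0.1103, 0.2691]
tcp_rot: [0.996, -0.085, -0.0, 0.0]
ft_force: [1.9, -1.1, -0.1]
opening: -0.0002
gripper_force: 0.0
time_s: 2.1
eef_pos: [0.5621, 0.0894, 0.2688]
tcp_rot: [0.996, -0.084, -0.001, 0.0]
ft_force: [0.2, -0.3, -0.0]
opening: -0.0001
gripper_force: 0.0
```

```bash
python3 -m inch '1 .52 .76 0 0 0 0;1 .52 .76 0 0 0 0;1 .52 .76 0 0 0 0;1 .52 .76 0 0 0 0;1 0 0 -.9 0 0 0;1 0 0 -.9 0 0 0;1 0 0 -.9 0 0 0;1 0 0 -.6 0 0 0' && python3 - <<'E'
from h import *
for n in("top","side"):
    p,d=cap(n,n+'1.png')
    for c,s in blobs(p,(95,120,60),(130,255,255)):
        if 100<c[1]<250: print(n,c.round(1),s,pt(n,*c,.156).round(4))
    if n=="side": cv2.imwrite('pics/side1c.png',cv2.resize(p[110:240,200:360],None,fx=4,fy=4))
s=ctrl.observe();print(s["time_s"],s["eef_pos"],s["ft_force"])
E
```

```text
time_s: 2.77
eef_pos: [0.6125, 0.1638, 0.1836]
tcp_rot: [0.996, -0.084, -0.002, 0.001]
ft_force: [-0.1, -0.0, 1.0]
opening: 0.0001
gripper_force: 0.0
side [268.6 170.9] [264 169  10   5  43] [0.616  0.1685 0.156 ]
2.8667 [0.61134329 0.16301825 0.18265687] [ 0.27829773 -0.26711712 -0.46678335]
```

View pics/side1c.png

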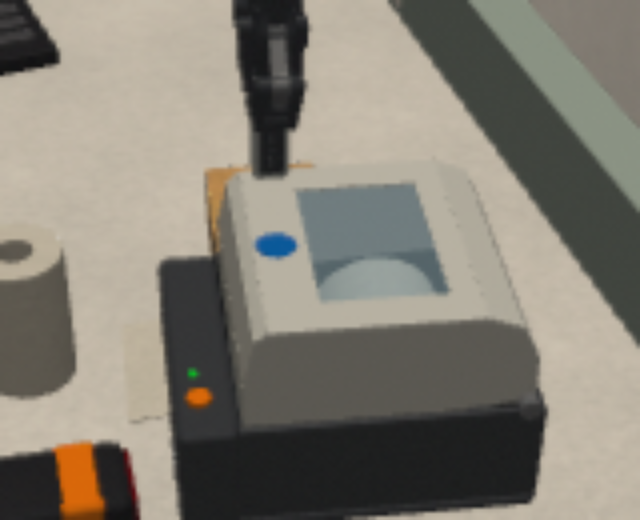

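The side crop shows the tip at about (268,153) in the full image and the mark at (268.6,171), which is more than 27 mm of gap should give. I'll check this by projecting the TCP.

```bash
python3 - <<'E'
from h import *
P=ctrl.observe()["eef_pos"]
for n in("side","top"):
    c=optics.camera_info(n);K,R,t=[np.array(c[k],float) for k in("camera_matrix","R","t")]
    for X in(P,[P[0],P[1],.156],[.6145,.165,.156]):
        q=K@(R@np.array(X)+t.ravel());print(n,(q[:2]/q[2]).round(1),q[2].round(3))
p,d=cap("side")
for v in range(140,166,3): print(v,[dpt("side",u,v,d[v,u]).round(3).tolist() for u in(266,269)])
p=cv2.imread('pics/top1.png');cv2.imwrite('pics/top1c.png',cv2.resize(p[120:250,160:320],None,fx=4,fy=4))
E
```

```text
side [267.3 163.4] 0.965
side [267.4 172.4] 0.983
side [268.4 171.8] 0.985
top [228.  194.8] 0.94
top [229.2 196.5] 0.966
top [228.4 195.2] 0.966
140 [[0.601, 0.134, 0.266], [0.607, 0.132, 0.266]]
143 [[0.605, 0.15, 0.249], [0.613, 0.151, 0.247]]
146 [[0.605, 0.152, 0.24], [0.613, 0.151, 0.239]]
149 [[0.605, 0.151, 0.232], [0.612, 0.148, 0.232]]
152 [[0.605, 0.152, 0.223], [0.613, 0.152, 0.222]]
155 [[0.629, 0.238, 0.158], [0.636, 0.235, 0.158]]
158 [[0.624, 0.221, 0.16], [0.633, 0.223, 0.157]]
161 [[0.622, 0.215, 0.155], [0.629, 0.212, 0.156]]
164 [[0.617, 0.196, 0.159], [0.625, 0.195, 0.158]]
```

View pics/top1c.png

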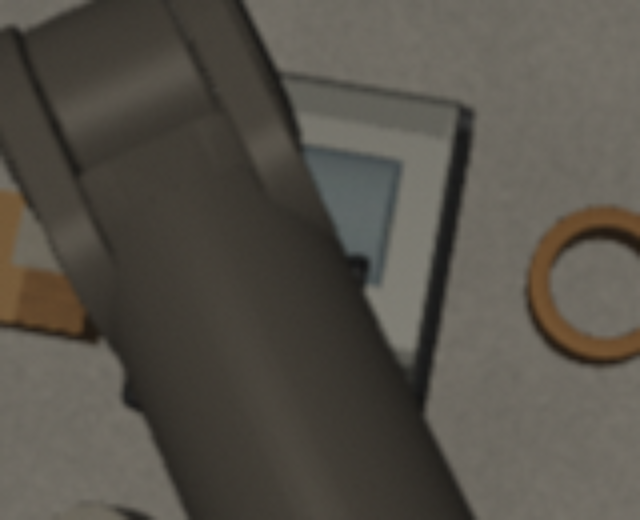

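The tip's x and y agree with the pose. In the side image, though, the visible tip ends at z≈0.22, while the state gives 0.183. The top view is blocked by the arm. I'll go down in small steps and use the force reading to find contact.

```bash
python3 -m inch '1 .12 .08 -.2 0 0 0;1 0 0 -.2 0 0 0;1 0 0 -.2 0 0 0;1 0 0 -.1 0 0 0;1 0 0 -.1 0 0 0;1 0 0 0 0 0 0;1 0 0 0 0 0 0;1 0 0 0 0 0 0' && python3 - <<'E'
from h import *
p,d=cap("side",'side2.png')
cv2.imwrite('pics/side2c.png',cv2.resize(p[130:200,220:320],None,fx=6,fy=6))
for v in range(143,176,2): print(v,[dpt("side",u,v,d[v,u]).round(3).tolist() for u in(266,269)])
s=ctrl.observe();print(s["time_s"],s["eef_pos"],s["ft_force"])
E
```

```text
time_s: 3.58
eef_pos: [0.6171, 0.1664, 0.1673]
tcp_rot: [0.996, -0.084, 0.0, -0.0]
ft_force: [0.5, -0.2, -0.5]
opening: -0.0001
gripper_force: 0.0
143 [[0.599, 0.128, 0.262], [0.605, 0.126, 0.263]]
145 [[0.601, 0.134, 0.254], [0.609, 0.137, 0.25]]
147 [[0.609, 0.163, 0.229], [0.613, 0.154, 0.234]]
149 [[0.607, 0.159, 0.226], [0.613, 0.154, 0.228]]
151 [[0.608, 0.163, 0.219], [0.614, 0.157, 0.221]]
153 [[0.608, 0.161, 0.214], [0.613, 0.154, 0.218]]
155 [[0.608, 0.161, 0.209], [0.613, 0.155, 0.211]]
157 [[0.607, 0.16, 0.204], [0.615, 0.16, 0.202]]
159 [[0.623, 0.218, 0.159], [0.63, 0.216, 0.159]]
161 [[0.621, 0.211, 0.157], [0.628, 0.209, 0.157]]
163 [[0.618, 0.201, 0.158], [0.625, 0.198, 0.159]]
165 [[0.616, 0.193, 0.158], [0.623, 0.19, 0.158]]
167 [[0.614, 0.184, 0.158], [0.621, 0.182, 0.158]]
169 [[0.611, 0.175, 0.158], [0.618, 0.171, 0.159]]
171 [[0.609, 0.168, 0.157], [0.616, 0.165, 0.158]]
173 [[0.607, 0.159, 0.158], [0.614, 0.156, 0.158]]
175 [[0.605, 0.153, 0.156], [0.612, 0.15, 0.157]]
3.6333 [0.61707192 0.16644394 0.16734513] [-1.00010196  0.05702154  0.65982024]
```

View pics/side2c.png

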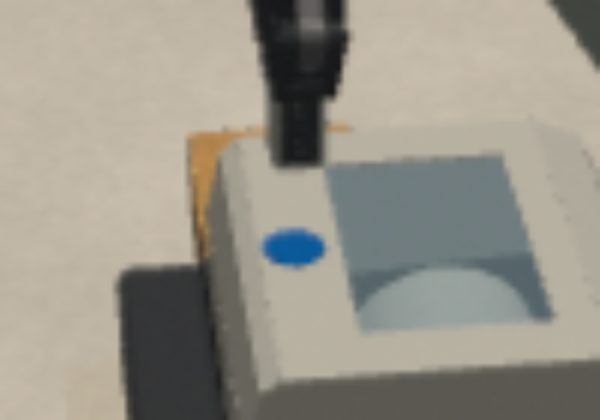

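The side crop shows the tip at (269.8,158) and the mark at (268.6,171). By depth the real tip is at about z=0.20, roughly 33 mm above the reported TCP. There is no contact yet. I'll keep stepping down with force checks.

```bash
python3 -m inch '1 -.1 -.04 -.1 0 0 0;1 0 0 -.1 0 0 0;1 0 0 -.1 0 0 0;1 0 0 -.1 0 0 0;1 0 0 -.05 0 0 0;1 0 0 0 0 0 0;1 0 0 0 0 0 0;1 0 0 0 0 0 0' && python3 - <<'E'
from h import *
p,d=cap("side",'side3.png')
for v in range(153,176,1): print(v,p[v,269].tolist(),dpt("side",269,v,d[v,269]).round(3).tolist())
E
```

```text
time_s: 4.3
eef_pos: [0.6145, 0.1654, 0.1558]
tcp_rot: [0.996, -0.084, 0.0, -0.0]
ft_force: [-0.2, -0.5, -0.6]
opening: -0.0003
gripper_force: 0.0
153 [37, 35, 35] [0.614, 0.155, 0.217]
154 [32, 31, 29] [0.613, 0.154, 0.215]
155 [30, 29, 29] [0.613, 0.153, 0.213]
156 [36, 35, 34] [0.612, 0.151, 0.211]
157 [31, 29, 29] [0.613, 0.153, 0.207]
158 [35, 34, 32] [0.615, 0.159, 0.2]
159 [36, 35, 35] [0.613, 0.152, 0.202]
160 [28, 28, 26] [0.613, 0.155, 0.197]
161 [48, 49, 48] [0.615, 0.161, 0.19]
162 [113, 123, 125] [0.614, 0.159, 0.189]
163 [159, 174, 180] [0.626, 0.201, 0.156]
164 [163, 177, 184] [0.625, 0.195, 0.158]
165 [162, 178, 184] [0.624, 0.193, 0.156]
166 [163, 178, 184] [0.622, 0.187, 0.157]
167 [163, 178, 184] [0.621, 0.182, 0.158]
168 [157, 121, 88] [0.62, 0.177, 0.158]
169 [154, 92, 23] [0.618, 0.171, 0.16]
170 [153, 89, 10] [0.617, 0.167, 0.159]
171 [153, 89, 10] [0.616, 0.165, 0.158]
172 [154, 90, 12] [0.615, 0.16, 0.158]
173 [153, 89, 11] [0.613, 0.154, 0.16]
174 [144, 124, 103] [0.612, 0.152, 0.158]
175 [161, 173, 178] [0.611, 0.147, 0.159]
```

There's no contact at TCP z=0.156 and the tip is visibly at about z=0.189, so the offset is about 32 mm and the gap about 30 mm.

```bash
python3 -m inch '1 0 0 -.2 0 0 0;1 0 0 -.2 0 0 0;1 0 0 -.2 0 0 0;1 0 0 -.2 0 0 0;1 0 0 -.1 0 0 0;1 0 0 0 0 0 0;1 0 0 0 0 0 0;1 0 0 0 0 0 0' && python3 - <<'E'
from h import *
p,d=cap("side",'side4.png')
cv2.imwrite('pics/side4c.png',cv2.resize(p[130:200,220:320],None,fx=6,fy=6))
for v in range(162,178): print(v,p[v,269].tolist(),dpt("side",269,v,d[v,269]).round(3).tolist())
E
```

```text
time_s: 5.02
eef_pos: [0.6146, 0.1655, 0.1334]
tcp_rot: [0.996, -0.084, 0.0, -0.0]
ft_force: [0.0, -0.1, 0.4]
opening: -0.0001
gripper_force: 0.0
162 [33, 32, 31] [0.612, 0.151, 0.195]
163 [31, 29, 29] [0.613, 0.153, 0.19]
164 [36, 35, 33] [0.613, 0.153, 0.187]
165 [30, 29, 29] [0.613, 0.153, 0.184]
166 [35, 34, 32] [0.614, 0.156, 0.179]
167 [33, 32, 31] [0.613, 0.155, 0.177]
168 [26, 26, 26] [0.613, 0.154, 0.175]
169 [69, 73, 73] [0.614, 0.158, 0.169]
170 [147, 89, 30] [0.617, 0.169, 0.158]
171 [154, 90, 11] [0.615, 0.162, 0.16]
172 [153, 89, 10] [0.615, 0.16, 0.159]
173 [154, 90, 10] [0.614, 0.157, 0.157]
174 [144, 124, 103] [0.613, 0.154, 0.157]
175 [161, 174, 178] [0.611, 0.147, 0.159]
176 [162, 178, 184] [0.611, 0.147, 0.156]
177 [162, 178, 184] [0.609, 0.139, 0.159]
```

View pics/side4c.png

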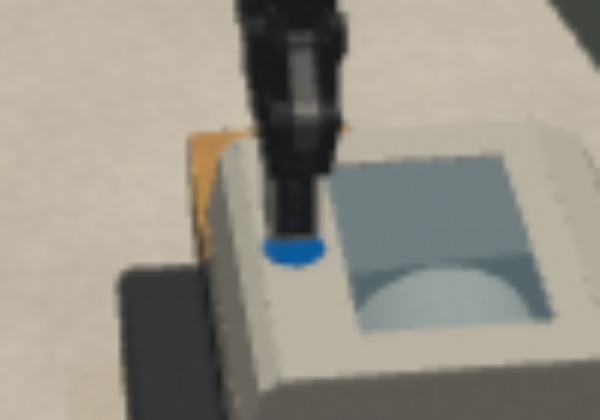

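The crop shows the tip right over the mark, about 10 mm above it, at (269,169.5).

```bash
python3 -m inch '1 0 0 -.1 0 0 0;1 0 0 -.1 0 0 0;1 0 0 -.1 0 0 0;1 0 0 -.04 0 0 0;1 0 0 0 0 0 0;1 0 0 0 0 0 0;1 0 0 0 0 0 0;1 0 0 0 0 0 0'
```

```text
time_s: 5.73
eef_pos: [0.6143, 0.1653, 0.1249]
tcp_rot: [0.996, -0.084, -0.0, 0.0]
ft_force: [-1.0, -0.3, 2.2]
opening: -0.0003
gripper_force: 1.1
```

```bash
python3 -m inch '1 0 0 -.06 0 0 0;1 0 0 0 0 0 0;1 0 0 0 0 0 0;1 0 0 0 0 0 0;1 0 0 0 0 0 0;1 0 0 0 0 0 0;1 0 0 0 0 0 0;1 0 0 0 0 0 0'
```

```text
time_s: 6.4
eef_pos: [0.6141, 0.1654, 0.1242]
tcp_rot: [0.996, -0.084, -0.0, 0.0]
ft_force: [-3.0, -0.7, 6.0]
opening: -0.0002
gripper_force: 2.9
```

```bash
python3 -m inch '1 0 0 -.04 0 0 0;1 0 0 -.04 0 0 0;1 0 0 0 0 0 0;1 0 0 0 0 0 0;1 0 0 0 0 0 0;1 0 0 0 0 0 0;1 0 0 0 0 0 0;1 0 0 0 0 0 0'
```

```text
time_s: 7.07
eef_pos: [0.6132, 0.1656, 0.1222]
tcp_rot: [0.996, -0.084, -0.001, 0.0]
ft_force: [-4.3, -1.7, 7.1]
opening: 0.0001
gripper_force: 3.5
```

```bash
python3 - <<'E'
from h import *
p,d=cap("side",'side5.png')
for v in range(164,180): print(v,p[v,269].tolist(),dpt("side",269,v,d[v,269]).round(3).tolist())
E
```

```text
164 [27, 26, 25] [0.613, 0.154, 0.187]
165 [33, 32, 31] [0.613, 0.154, 0.184]
166 [28, 27, 27] [0.612, 0.151, 0.183]
167 [29, 28, 27] [0.612, 0.151, 0.18]
168 [27, 27, 26] [0.613, 0.153, 0.176]
169 [29, 29, 28] [0.612, 0.151, 0.174]
170 [30, 29, 27] [0.613, 0.155, 0.168]
171 [35, 34, 33] [0.612, 0.151, 0.168]
172 [30, 29, 28] [0.612, 0.152, 0.165]
173 [90, 76, 62] [0.614, 0.159, 0.157]
174 [148, 88, 20] [0.613, 0.155, 0.157]
175 [159, 148, 135] [0.612, 0.151, 0.156]
176 [162, 175, 180] [0.611, 0.148, 0.155]
177 [162, 178, 184] [0.61, 0.144, 0.155]
178 [162, 178, 184] [0.609, 0.142, 0.154]
179 [163, 178, 184] [0.608, 0.137, 0.155]
```

Contact came at TCP z≈0.125, so the mark is about 2.6 mm down and the force is around 7 N. I'll press about 2.5 mm further.

```bash
python3 -m inch '1 0 0 -.05 0 0 0;1 0 0 -.05 0 0 0;1 0 0 0 0 0 0;1 0 0 0 0 0 0;1 0 0 0 0 0 0;1 0 0 0 0 0 0;1 0 0 0 0 0 0;1 0 0 0 0 0 0'
```

```text
time_s: 7.78
eef_pos: [0.6126, 0.1659, 0.1198]
tcp_rot: [0.996, -0.084, -0.001, 0.0]
ft_force: [-5.5, 0.2, 8.1]
opening: -0.0001
gripper_force: 3.9
```

```bash
python3 -m inch '1 0 0 -.05 0 0 0;1 0 0 0 0 0 0;1 0 0 0 0 0 0;1 0 0 0 0 0 0;1 0 0 0 0 0 0;1 0 0 0 0 0 0;1 0 0 0 0 0 0;1 0 0 0 0 0 0'
```

```text
time_s: 8.45
eef_pos: [0.6125, 0.1659, 0.1192]
tcp_rot: [0.996, -0.084, -0.001, 0.0]
ft_force: [-6.6, -1.7, 11.0]
opening: -0.0
gripper_force: 5.3
```

The force slope is now about 5 N/mm, so the cover is on the rubber stops and past the latch point. I'll lift straight up and well clear.

```bash
python3 -m inch '1 0 0 1 0 0 0;1 0 0 1 0 0 0;1 0 0 1 0 0 0;1 0 0 1 0 0 0;1 0 0 1 0 0 0;1 0 0 1 0 0 0;1 0 0 1 0 0 0;1 0 0 .4 0 0 0' && python3 -m inch '1 -1 -1 0 0 0 0;1 -1 -1 0 0 0 0;1 -1 -1 0 0 0 0;1 -1 -1 0 0 0 0;1 0 0 0 0 0 0;1 0 0 0 0 0 0;1 0 0 0 0 0 0;1 0 0 0 0 0 0' && python3 -m inch '1 0 0 0 0 0 0;1 0 0 0 0 0 0;1 0 0 0 0 0 0;1 0 0 0 0 0 0;1 0 0 0 0 0 0;1 0 0 0 0 0 0;1 0 0 0 0 0 0;1 0 0 0 0 0 0' && python3 -m inch '1 0 0 0 0 0 0;1 0 0 0 0 0 0;1 0 0 0 0 0 0;1 0 0 0 0 0 0;1 0 0 0 0 0 0;1 0 0 0 0 0 0;1 0 0 0 0 0 0;1 0 0 0 0 0 0' && python3 - <<'E'
from h import *
for n in("side","top"):
    p,d=cap(n,n+'6.png')
    for c,s in blobs(p,(95,120,60),(130,255,255)):
        if 80<c[1]<250: print(n,c.round(1),s,dpt(n,*c,d[int(round(c[1])),int(round(c[0]))]).round(4))
E
```

```text
time_s: 9.12
eef_pos: [0.6159, 0.1661, 0.3063]
tcp_rot: [0.996, -0.084, 0.003, -0.001]
ft_force: [-0.4, 0.6, 0.7]
opening: -0.0002
gripper_force: 0.0
time_s: 9.78
eef_pos: [0.5152, 0.0667, 0.3025]
tcp_rot: [0.997, -0.083, 0.0, -0.001]
ft_force: [1.0, -0.2, -0.0]
opening: -0.0001
gripper_force: 0.0
time_s: 10.45
eef_pos: [0.5144, 0.0653, 0.3025]
tcp_rot: [0.996, -0.084, 0.0, 0.0]
ft_force: [0.3, -0.1, 0.8]
opening: 0.0
gripper_force: 0.0
time_s: 11.12
eef_pos: [0.5144, 0.0654, 0.3025]
tcp_rot: [0.996, -0.084, -0.0, -0.0]
ft_force: [-0.7, -1.1, 1.0]
opening: -0.0002
gripper_force: 0.0
side [288.  149.5] [284 147   9   6  32] [0.6605 0.1541 0.219 ]
top [229.2 170.6] [224 167  11   8  67] [0.6611 0.1578 0.2179]
```

View pics/side6.png

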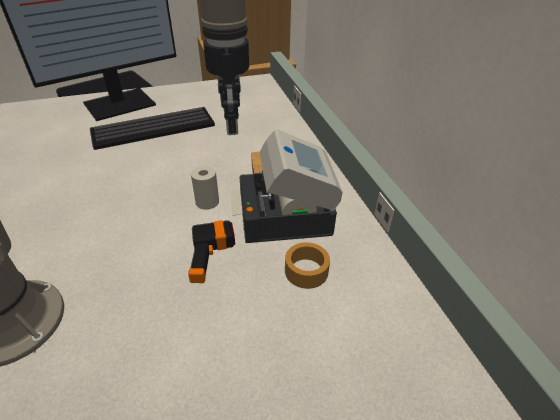

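The cover is open: the mark at (288,150) is now at z≈0.218, about 60 mm higher, and the arm is clear. The other items haven't moved. I'll wait another second or so, check again and hand in.

```bash
python3 -m inch '1 0 0 0 0 0 0;1 0 0 0 0 0 0;1 0 0 0 0 0 0;1 0 0 0 0 0 0;1 0 0 0 0 0 0;1 0 0 0 0 0 0;1 0 0 0 0 0 0;1 0 0 0 0 0 0' >/dev/null && python3 -m inch '1 0 0 0 0 0 0;1 0 0 0 0 0 0;1 0 0 0 0 0 0;1 0 0 0 0 0 0;1 0 0 0 0 0 0;1 0 0 0 0 0 0;1 0 0 0 0 0 0;1 0 0 0 0 0 0' && python3 - <<'E'
from h import *
p,d=cap("top")
z=0
for c,s in blobs(p,(95,120,60),(130,255,255)):
    if 80<c[1]<250:
        q=dpt("top",*c,d[int(round(c[1])),int(round(c[0]))]);print(c,q);z=q[2]
if .2<z<.235: print(ctrl.sign_off())
E
```

```text
time_s: 12.55
eef_pos: [0.5144, 0.0654, 0.3025]
tcp_rot: [0.996, -0.084, -0.0, 0.0]
ft_force: [-0.5, 0.1, -0.3]
opening: -0.0001
gripper_force: 0.0
[229.04347826 170.55072464] [0.66085228 0.15794951 0.21933035]
the job is handed in; nothing more can be done
None
```

I pressed the push mark once (about 11 N at most) and lifted clear; the cover popped up by itself and was still open about 3 s later, the surrounding items looked unmoved, and I handed the job in at 12.6 s.

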